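Hold the tall optical cell in the photometer beam

TASK

Lift the cover off the cell box by its knob and set it down flat on the bare worktop beside the box, without dropping it. Then pick up the tall cell, touching it with the fingers on its two frosted faces only, and finish while still holding it upright in the light path, midway between the lamp and the detector of the open photometer bench, its clear windows facing them squarely with the beam through their middle and the cell touching nothing but the fingers. Leave the short cell in its pocket and everything else where it stands.

Things in the scene. Friction and masses are not known exactly. Their poses are not given: they have to be found in the camera images.
- cell_box: Fixed low base of the cell box, a grey slab 100 (x) x 150 (y) x 12 mm high with a black raised block 66 x 116 mm on it that reaches 24 mm above the worktop. The block has two rectangular pockets 23 x 35 mm, 8 mm deep, centred at y = -28 and y = +28 mm on its own y axis; one holds the tall cell, the other the short cell, either way round. Origin: centre of the underside, on the worktop.
- cover: Loose white box-shaped cover, 80 (x) x 130 (y) x 72 mm high with 3 mm walls, open below, 130 g, with a knob on top. It stands with its lower rim on the grey slab (rim 12 mm above the worktop) over the black block, 4 mm play all round, and hides both cells; the tall one's stopper ends 10 mm below the cover's top. Origin: centre of the lower rim. Lift it at least 70 mm straight up before moving it sideways.
- cover_knob (a point): Centre of the gripping part of the cover's black round knob: 25 mm diameter, 15 mm high, on a 14 mm thick neck. This point is 94 mm above the cover's lower rim and 22 mm above its flat top; the knob ends 11 mm higher.
- tall_cell: The tall sealed optical cell, 20 (x) x 32 (y) x 52 mm high plus a 6 mm stopper on top, 47 g, loose in a pocket. Its broad 30 x 52 mm faces at +x and -x, 20 mm apart, are frosted: grip it across these. Its narrow faces at +y and -y, 32 mm apart, are the clear windows, so light must pass along its y axis. Origin: centre of its underside (16 mm above the worktop while in the pocket; its top edge then stands 44 mm above the black block).
- tall_cell_center (a point): Centre of the tall cell, half-way up (26 mm above its underside), axes as the cell's. In the pocket its axes are those of the box, to within the pocket's play.
- tall_cell_clear: The clear windows (at +y and -y, set 3.5 mm in from the planes of the frosted faces) and the white stopper (15 x 26 x 6 mm on top) of the tall cell: not to be touched by the fingers. Origin: as the tall cell's.
- short_cell_center (a point): Centre of the short cell, half-way up: same footprint and build as the tall one but only 32 mm high plus a 6 mm stopper. Stays in its pocket (centre 32 mm above the worktop).
- bench: Fixed open photometer bench: an aluminium plate 90 (x) x 210 (y) x 14 mm with a round finned lamp tube at its +y end and a grey box-shaped detector at its -y end, both about 98 mm high. They face each other along y across a free gap of 115 mm (y = -57 to +57 mm). Origin: centre of the underside, on the worktop.
- beam_mid (a point): Point on the beam axis midway between lamp and detector, 75 mm above the worktop and 61 mm above the bench plate. The beam runs along this point's y axis; its z is up.
- beaker: Glass beaker, 53 mm diameter, 68 mm high, bystander; origin at the centre of its underside.
- timer: Bench timer, 60 x 66 x 18 mm, bystander; origin at the centre of its underside.
- tape_roll: Roll of tape lying flat, 65 mm diameter, 19 mm high, bystander; origin at the centre of its underside.
- amber_bottle: Amber bottle, 53 mm diameter, 109 mm high, bystander; origin at the centre of its underside.
- petri_dish: Closed dish, 60 mm diameter, 13 mm high, bystander; origin at the centre of its underside.
Mind the look-alikes: they are no part of the job. Leave any green or orange look-alike of the cell_box alone.

How it is judged:
By the outcome, as a careful person would: the job done as asked, in the order asked, and still so for the second after the job is handed in, while the arm keeps its last pose, push and grip.
It also fails if it takes over 72 s, if anything falls off the work surface, if the arm or the gripper's body presses on something with over 40 N, if the wrist force passes 120 N, or if a joint passes its speed limit or range.

ROBOT

A 6-joint arm with a two-finger parallel gripper is mounted at the origin on the work surface; the furniture and walls round the work are solid. World frame = base frame: x ahead of the robot, y to its left, z up, the work surface at z = 0. Lengths are in m, angles in degrees, forces in N, time in s.
With the tool pointing down it reaches from about 0.4 to 0.825 m from the base axis. Payload 7 kg.
Tool frame: the origin (TCP) lies midway between the tips of the shut fingers; the grasp point (between the pads) lies 19 mm behind it (grip_depth is the distance from the TCP to the grasp point, in m); z points along the fingers, y is the direction in which the jaws open and shut (so a half turn about z gives the same grasp; the last joint's range is limited). The gripper opens to 88 mm and grips with 3 to 60 N. Pads are 19 mm wide; open, the fingers measure 130 mm over their backs; the gripper's body (78 mm by 193 mm) begins 47 mm behind the grasp point.
Start: joints at [-56.889, 20.546, 0.682, 0, -70.136, -16.507], TCP at [0.193, -0.647, 0.227] pointing down, gripper open.
Joint ranges: [-176.03, 176.03], [-82.01, 121.73], [-58.28, 71.71], [-173.87, 95.51], [-174.79, -0.11], [-173.66, 173.66]. Speed limits (degrees/s): [136.94, 136.94, 172.46, 180, 180, 180].

INTERFACE

Orientations are given as [roll, pitch, yaw] about the fixed x, y, z axes, in that order (R = Rz(yaw) Ry(pitch) Rx(roll)).
In Python, from plant import * gives the robot as it stands.
- The arm moves only by the shell command python3 -m inch 'ROWS'. ROWS is JSON, a list of rows, each an object of numbers: "ax", "ay", "az": the turn, a rotation vector about the tool's x, y, z in degrees; "dx", "dy", "dz": the shift along the tool's x, y, z in mm; "fingers": the finger opening in mm, from 0 to 87.6. In form: [{"ax": .., "ay": .., "az": .., "dx": .., "dy": .., "dz": .., "fingers": ..}, ...]. A call has 1 to 8 rows; each row is the pose to reach, as a shift and turn from the pose commanded when the call began, along the tool's axes at that moment; what a row does not reach only later rows make up. A row lasts 1/8 s, in which the tool goes at most 62.5 mm and 10.7 degrees, less where a joint would pass 70% of its speed; a pose out of reach is approached as far as the arm can. A call with a gripper value outside its range is refused whole. The fingers move at their own pace and stop on an object; the grip force is fixed at half the most. Time passes only in rows, so rows that repeat a pose let the fingers close. It gives the time, the measured TCP pose, the force and the opening at its end, in the units of the state.
- get_obs(): the state, without advancing time (a new reading comes with each control period).
- snapshot(name): name is "scene" or "top" or "wrist"; returns a dict with "image" (420x560x3 uint8, red, green, blue), "fx", "fy", "cx", "cy" (pixels), "rvec" (rotation vector, rad) and "tvec" (3), from world to camera coordinates, as OpenCV has them. Camera axes: x right, y down, z forward; pixel columns grow to the right and rows downward; lengths in m; the calibration is good to about 2 mm. A picture is of the moment at which its call begins. There is no depth.
- close_job(): hands the job in, once; it reports no verdict.
Trained networks look in the newest picture that a camera, given by its name, has taken for a name from the list of things; names that differ only in an ending like _2 or _b are one class to them, and where a whole thing is asked for, a point or a joint stands for the part that bears it (a point fixed in the world has none). Each returns a list of dicts, best first, with "score" (0 to 1); they miss things now and then, are a little off and sometimes report something else, mostly with a low value. They report only what shows in the picture. A call takes as long as a camera call. They do not tell look-alikes from the thing itself.
- search_frame(target, camera): "bbox" ([centre column, centre row, width, height] in pixels, round what is visible of it).
- trace(target, camera): "mask" (420x560 bool, what is visible of it) and "bbox" ([centre column, centre row, width, height] in pixels, round what is visible of it).
- landmark_of(target, camera): "position" ([column, row] in pixels: a listed point, or the origin of a listed thing).
The state is a dict: "clock": time; "joint_pos": joint angles; "qvel": joint speeds; "tau": joint torques, N m; "tool_pos": TCP position; "orientation": TCP orientation; "force": force on the tool from outside, world axes, zero at the start; "moment": the same for the moment, N m; "opening": finger opening in m.
Only numpy, scipy, OpenCV 4.12 (cv2) and the standard library are available. Lean on these libraries where they do the work, as an engineer would, in place of code of your own. Each camera call takes 0.05 s, during which the arm holds its last target.

## Working session

There is one attempt and no reset: what is moved stays moved. The work goes in short steps, Python scripts to look and compute and a shell command to move; the robot and the scene stay as the last step left them, time stands still between calls to the robot, and variables do not carry over. Pictures are saved under pics/ and viewed, and the job is handed in when it is done.

```bash
ls; mkdir -p pics
python3 - <<'E'
from plant import *
import cv2
o=get_obs(); print(o)
for n in ("scene","top","wrist"):
    s=snapshot(n); cv2.imwrite(f"pics/{n}0.png",s["image"][:,:,::-1]); print(n,s["fx"],s["cx"],s["cy"],s["rvec"],s["tvec"])
E
```

```text
pics
{'clock': 0.0, 'joint_pos': array([-5.68885048e+01,  2.05913682e+01,  6.35377868e-01, -1.93652905e-02,
       -7.01350910e+01, -1.65068889e+01]), 'qvel': array([ 0.00438844, -0.00394991, -0.08667418, -0.16959919, -0.00251258,
        0.1183435 ]), 'tau': array([ 3.62684923e-04, -5.82724857e+01,  2.93056870e+01,  6.99741483e+00,
        6.79255289e-03, -1.20662326e-04]), 'tool_pos': array([ 0.19273272, -0.64641018,  0.22563799]), 'orientation': array([ 1.79907500e+02, -8.42698568e-03, -1.63401982e+02]), 'force': array([-0.3008048 ,  0.04526365, -0.23629065]), 'moment': array([-0.00072384,  0.0199319 ,  0.04047716]), 'opening': 0.08803368280333361}
scene 422.6494993035666 282.99569562968867 209.26805150305557 [ 1.81821376 -0.9398585   0.60572685] [-0.47314999  0.23161548  1.39941134]
top 493.7328528223018 280.6818228460584 205.37794662236632 [ 2.18389095 -2.13356592  0.10402472] [-0.1712475   0.50782302  1.49063778]
wrist 356.5409657713946 279.7351796189045 211.2659134653082 [-1.76515974 -2.36662272 -0.34267622] [ 0.67402507 -0.03541236  0.39149355]
```

View pics/scene0.png

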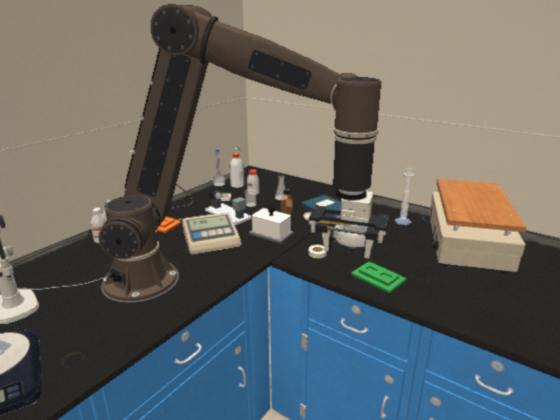

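View pics/top0.png

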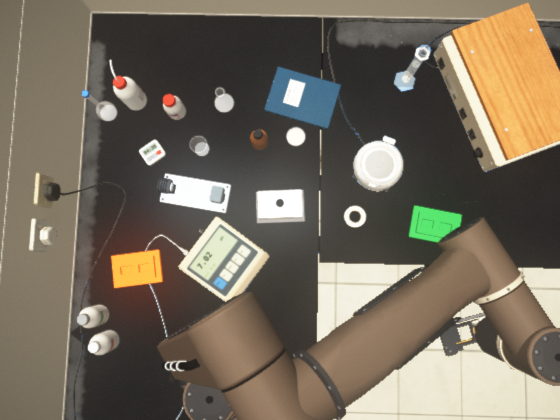

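View pics/wrist0.png

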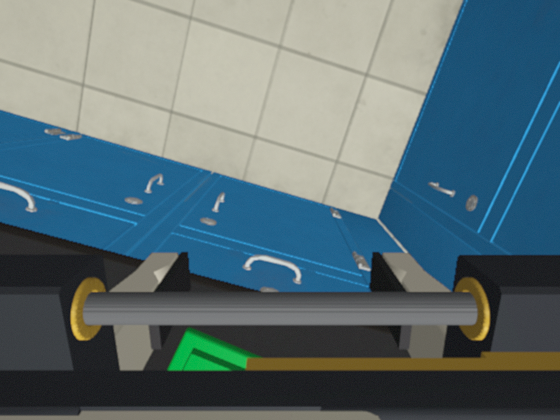

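The top view shows the grey box with its white cover at (280,205) and its black knob at (280,203). The bench is at (195,192), and the open green (435,224) and orange (136,268) boxes are look-alikes. Next I'll measure.

```bash
cat > h.py <<'E'
import numpy as np, cv2
from plant import *
from scipy.optimize import least_squares
def cam(n,save=None):
    s=snapshot(n)
    s["R"]=cv2.Rodrigues(np.array(s["rvec"],float))[0]; s["t"]=np.array(s["tvec"],float)
    s["K"]=np.array([[s["fx"],0,s["cx"]],[0,s["fy"],s["cy"]],[0,0,1]])
    if save: cv2.imwrite(f"pics/{save}.png",s["image"][:,:,::-1])
    return s
def onz(s,uv,z):
    d=s["R"].T@np.linalg.inv(s["K"])@np.array([uv[0],uv[1],1.]); c=-s["R"].T@s["t"]
    return c+d*(z-c[2])/d[2]
def proj(s,P):
    return cv2.projectPoints(np.atleast_2d(np.asarray(P,float)),np.array(s["rvec"],float),s["t"],s["K"],None)[0][:,0]
def tri(views):
    A=[];b=[]
    for s,uv in views:
        d=s["R"].T@np.linalg.inv(s["K"])@np.array([uv[0],uv[1],1.]); d/=np.linalg.norm(d); c=-s["R"].T@s["t"]
        M=np.eye(3)-np.outer(d,d); A.append(M); b.append(M@c)
    return np.linalg.lstsq(np.vstack(A),np.hstack(b),rcond=None)[0]
def crop(s,u,v,w,h,k,name):
    im=s["image"][max(0,v-h//2):v+h//2,max(0,u-w//2):u+w//2,::-1]
    cv2.imwrite(f"pics/{name}.png",cv2.resize(im,None,fx=k,fy=k,interpolation=cv2.INTER_CUBIC))
def tool():
    from scipy.spatial.transform import Rotation as Ro
    o=get_obs(); return np.array(o["tool_pos"]),Ro.from_euler("xyz",o["orientation"],degrees=True).as_matrix()
E
python3 - <<'E'
from h import *
t=cam("top"); s=cam("scene")
crop(t,240,190,200,140,4,"topcrop"); crop(s,270,215,120,80,6,"scenecrop")
for n,z in (("cover_knob",.106),("cover",.012),("cell_box",0),("bench",0),("beam_mid",.075),("beaker",0),("timer",0),("tape_roll",0),("amber_bottle",0),("petri_dish",0)):
    a=landmark_of(n,"top"); b=landmark_of(n,"scene")
    print(n,[(np.round(x["position"],1),round(x["score"],2),np.round(onz(t,x["position"],z),3)) for x in a[:3]],[(np.round(x["position"],1),round(x["score"],2),np.round(onz(s,x["position"],z),3)) for x in b[:2]])
    if a and b: print("   tri",np.round(tri([(t,a[0]["position"]),(s,b[0]["position"])]),4))
E
```

```text
cover_knob [(array([276.8, 204.5]), 0.91, array([ 0.505, -0.149,  0.106]))] [(array([272.2, 208.1]), 0.65, array([ 0.525, -0.155,  0.106])), (array([309.7, 214.3]), 0.33, array([ 0.561, -0.307,  0.106]))]
   tri [ 0.5101 -0.156   0.1111]
cover [(array([282. , 205.3]), 0.92, array([ 0.514, -0.163,  0.012])), (array([201.8, 148. ]), 0.51, array([0.689, 0.094, 0.012]))] [(array([272.2, 230.3]), 0.57, array([ 0.518, -0.159,  0.012]))]
   tri [ 0.5132 -0.1632  0.0154]
cell_box [(array([429.7, 224.7]), 0.76, array([ 0.465, -0.623,  0.   ])), (array([281.1, 205.6]), 0.7, array([ 0.514, -0.16 ,  0.   ]))] [(array([379.4, 279. ]), 0.71, array([ 0.458, -0.646,  0.   ])), (array([271., 232.]), 0.69, array([ 0.522, -0.15 ,  0.   ]))]
   tri [ 0.4699 -0.6337 -0.0128]
bench [(array([198.2, 191.6]), 0.59, array([0.552, 0.101, 0.   ]))] [(array([225.6, 214.6]), 0.59, array([0.54 , 0.113, 0.   ]))]
   tri [ 0.5467  0.1078 -0.0008]
beam_mid [(array([188.7, 189. ]), 0.81, array([0.549, 0.116, 0.075]))] [(array([226.1, 195.7]), 0.81, array([0.571, 0.133, 0.075]))]
   tri [0.5486 0.1129 0.0872]
beaker [(
[... 267 characters left out ...]
0.234, -0.   ]))]
   tri [ 0.6777  0.2539 -0.009 ]
tape_roll [(array([349.1, 215.2]), 0.57, array([ 0.489, -0.373,  0.   ]))] [(array([314.4, 253.6]), 0.52, array([ 0.476, -0.383,  0.   ]))]
   tri [ 0.49   -0.3746 -0.0097]
amber_bottle [(array([257.3, 137.3]), 0.72, array([ 0.731, -0.079,  0.   ]))] [(array([286.1, 213.5]), 0.71, array([ 0.703, -0.098,  0.   ])), (array([314.7, 252.4]), 0.3, array([ 0.484, -0.38 ,  0.   ]))]
   tri [ 0.7341 -0.0775 -0.0169]
petri_dish [(array([295.6, 136.4]), 0.52, array([ 0.736, -0.201,  0.   ])), (array([260.3, 137.7]), 0.32, array([ 0.729, -0.089,  0.   ]))] [(array([311.4, 214.9]), 0.43, array([ 0.755, -0.197,  0.   ]))]
   tri [ 0.7362 -0.2041  0.0086]
```

View pics/topcrop.png

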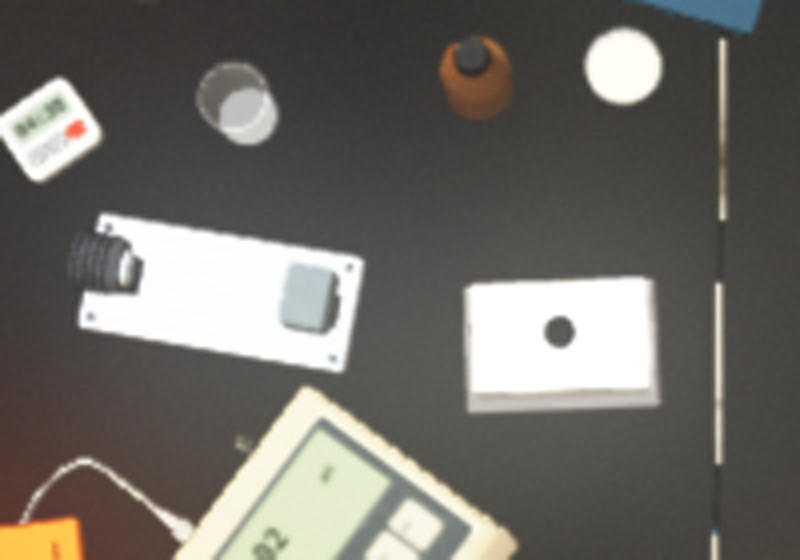

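View pics/scenecrop.png

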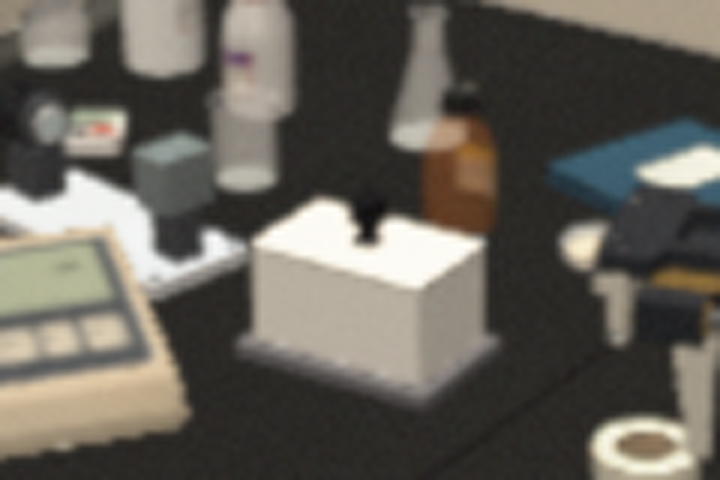

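The white cover on its grey slab at top (280,205) is the only covered box. The green and orange ones are open and the wrong colour. I'll fit the poses of the cover and bench.

```bash
cat > fit.py <<'E'
from h import *
def rot(a): c,s=np.cos(a),np.sin(a); return np.array([[c,-s],[s,c]])
def rectfit(s,mask,lx,ly,z):
    cs,_=cv2.findContours(mask.astype(np.uint8),cv2.RETR_EXTERNAL,cv2.CHAIN_APPROX_NONE)
    c=max(cs,key=cv2.contourArea)[:,0,:].astype(float)
    P=np.array([onz(s,p,z)[:2] for p in c])
    (cx,cy),(w,h),a=cv2.minAreaRect((P*1000).astype(np.float32))
    return P,(cx,cy),(w,h),a
E
python3 - <<'E'
from fit import *
t=cam("top","top1")
im=t["image"].astype(int)
for n in ("cover","bench"):
    r=trace(n,"top")
    for q in r[:2]: print(n,round(q["score"],2),np.round(q["bbox"],1),q["mask"].sum())
g=im.min(2); sat=im.max(2)-g
print("cover top/side",im[200,262],im[219,280],"slab",im[221,280],"plate",im[190,200])
m=np.zeros(g.shape,bool); m[180:225,250:312]=g[180:225,250:312]>225
n,lab,st,ce=cv2.connectedComponentsWithStats(m.astype(np.uint8)); k=1+st[1:,4].argmax(); m=lab==k; print(st[k])
P,c,w,a=rectfit(t,m,80,130,.084); print("cover",c,w,a)
m=np.zeros(g.shape,bool); m[165:222,150:240]=(g>200)[165:222,150:240]
n,lab,st,ce=cv2.connectedComponentsWithStats(m.astype(np.uint8)); k=1+st[1:,4].argmax(); m=lab==k; print(st[k])
P,c,w,a=rectfit(t,m,90,210,.014); print("bench",c,w,a)
# knob dark centroid
kk=np.zeros(g.shape,bool); kk[194:212,270:290]=g[194:212,270:290]<120
v,u=np.nonzero(kk); print("knob",u.mean(),v.mean(),len(u),onz(t,(u.mean(),v.mean()),.112))
E
```

```text
cover 0.94 [278.9 204.2  44.5  32.1] 1272
bench 0.87 [197.8 192.8  73.2  42. ] 2013
bench 0.23 [353.9 217.4  21.5  22.6] 250
cover top/side [255 255 255] [195 188 179] slab [197 191 186] plate [253 254 254]
[ 257  190   46   28 1146]
cover (510.8046875, -156.76278686523438) (79.73458862304688, 132.18927001953125) 3.5889463424682617
[ 160  174   70   39 1501]
bench (546.7033081054688, 109.36145782470703) (208.82427978515625, 89.46204376220703) 81.59964752197266
knob 279.5 202.5 32 [ 0.51065231 -0.15697069  0.112     ]
```

```bash
cat >> h.py <<'E'
def to(x,y,z,yaw):
    """tool-frame delta to a pose with tool down; yaw=tool yaw"""
    from scipy.spatial.transform import Rotation as Ro
    p,R=tool(); d=R.T@(np.array([x,y,z])-p)*1000
    rv=Ro.from_matrix(R.T@Ro.from_euler("xyz",[180,0,yaw],degrees=True).as_matrix()).as_rotvec(degrees=True)
    print("d",np.round(d,1),"a",np.round(rv,2))
E
python3 -c "
from h import *
to(.511,-.157,.227,-176.4)"
```

```text
d [-4.449e+02  3.785e+02 -4.000e-01] a [-0.   -0.   13.01]
```

```bash
python3 -m inch '[{"dx":-30,"dy":25},{"dx":-80,"dy":68,"az":3},{"dx":-130,"dy":111,"az":6},{"dx":-180,"dy":153,"az":9},{"dx":-225,"dy":191,"az":11},{"dx":-265,"dy":225,"az":13},{"dx":-305,"dy":259,"az":13},{"dx":-340,"dy":289,"az":13}]' && python3 -c "
from h import *
to(.511,-.157,.227,-176.4)"
```

```text
$[0]: bad value
```

```bash
python3 -m inch '[{"ax":0,"ay":0,"az":0,"dx":-30,"dy":25,"dz":0,"fingers":87},{"ax":0,"ay":0,"az":3,"dx":-80,"dy":68,"dz":0,"fingers":87},{"ax":0,"ay":0,"az":6,"dx":-130,"dy":111,"dz":0,"fingers":87},{"ax":0,"ay":0,"az":9,"dx":-180,"dy":153,"dz":0,"fingers":87},{"ax":0,"ay":0,"az":11,"dx":-225,"dy":191,"dz":0,"fingers":87},{"ax":0,"ay":0,"az":13,"dx":-265,"dy":225,"dz":0,"fingers":87},{"ax":0,"ay":0,"az":13,"dx":-305,"dy":259,"dz":0,"fingers":87},{"ax":0,"ay":0,"az":13,"dx":-340,"dy":289,"dz":0,"fingers":87}]' && python3 -c "
from h import *
to(.511,-.157,.227,-176.4)"
```

```text
clock: 2.4
tool_pos: [0.437, -0.271, 0.227]
orientation: [-180.0, 0.1, -176.3]
force: [1.2, -0.8, -0.1]
opening: 0.0866
d [-81.1 109.    0. ] a [-0.01  0.05  0.05]
```

```bash
python3 -m inch '[{"ax":0,"ay":0,"az":0,"dx":-25,"dy":34,"dz":0,"fingers":87},{"ax":0,"ay":0,"az":0,"dx":-50,"dy":68,"dz":0,"fingers":87},{"ax":0,"ay":0,"az":0,"dx":-70,"dy":95,"dz":0,"fingers":87},{"ax":0,"ay":0,"az":0,"dx":-81,"dy":109,"dz":0,"fingers":87},{"ax":0,"ay":0,"az":0,"dx":-81,"dy":109,"dz":0,"fingers":87}]'
python3 - <<'E'
from h import *
to(.511,-.157,.087,-176.4)
w=cam("wrist","w1"); t=cam("top","t1"); s=cam("scene","s1")
a=landmark_of("cover_knob","wrist"); print(a[:2])
for q in a[:1]: print(onz(w,q["position"],.106))
p,R=tool(); print("TCP in views", proj(w,p),proj(w,[.511,-.157,.117]))
E
```

```text
clock: 3.02
tool_pos: [0.5105, -0.1582, 0.2265]
orientation: [-180.0, -0.0, -176.3]
force: [-1.3, -0.3, 0.2]
opening: 0.0872
d [ -0.6   1.2 139.5] a [-0.   -0.01  0.09]
[{'position': [282.1, 201.3], 'score': 0.81}]
[ 0.50725911 -0.156454    0.106     ]
TCP in views [[277.08952487 268.86121138]] [[281.18601293 209.45989364]]
```

View pics/w1.png

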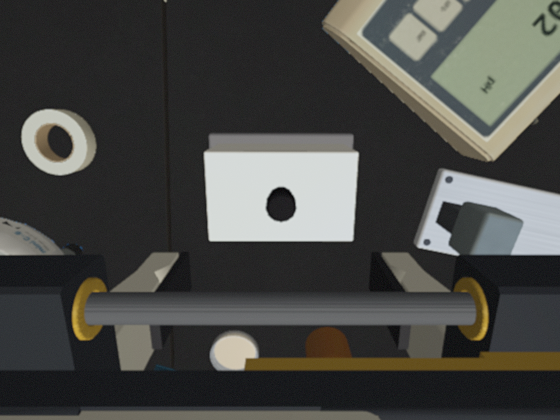

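The wrist view shows the cover top spanning (206..358, 151..240) with the knob at (281,204). I'll fit it from here.

Run:
```python
from fit import *
w=cam("wrist"); g=w["image"].astype(int).min(2)
print(w["image"][170,230],w["image"][142,280])
m=np.zeros(g.shape,bool); m[120:250,195:370]=g[120:250,195:370]>205
n,lab,st,ce=cv2.connectedComponentsWithStats(m.astype(np.uint8)); k=1+st[1:,4].argmax(); m=lab==k; print(st[k])
print("cover",rectfit(w,m,0,0,.084)[1:])
kk=np.zeros(g.shape,bool); kk[175:230,260:305]=g[175:230,260:305]<90
v,u=np.nonzero(kk); print(u.min(),u.max(),v.min(),v.max(),u.mean(),v.mean())
print(onz(w,(u.mean(),v.min()),.117),onz(w,(u.mean(),(v.min()+v.max())/2),.112)); print("pred",proj(w,[[.511,-.157,.117],[.511+.0125,-.157,.102],[.511-.0125,-.157,.117],[.511,-.157-.0125,.11],[.511,-.157+.0125,.11]]))
```

```text
[214 218 216] [128 127 125]
[  207   154   152    87 11713]
cover ((509.6693420410156, -157.3184814453125), (77.2332534790039, 128.1426544189453), 3.5229601860046387)
268 296 189 221 282.1614583333333 205.31640625
[ 0.49372718 -0.1586172   0.117     ] [ 0.5078513  -0.15768232  0.112     ]
pred [[282.81975685 210.61113201]
 [281.70086253 219.92277235]
 [283.8547333  195.13869255]
 [267.18997364 207.24255464]
 [298.27151029 209.08476492]]
```

```bash
python3 -m inch '[{"ax":0,"ay":0,"az":0,"dx":1,"dy":0,"dz":35,"fingers":60},{"ax":0,"ay":0,"az":0,"dx":1,"dy":0.5,"dz":75,"fingers":60},{"ax":0,"ay":0,"az":0,"dx":1,"dy":0.5,"dz":105,"fingers":60},{"ax":0,"ay":0,"az":0,"dx":1,"dy":0.5,"dz":125,"fingers":60},{"ax":0,"ay":0,"az":0,"dx":1,"dy":0.5,"dz":135,"fingers":60},{"ax":0,"ay":0,"az":0,"dx":1,"dy":0.5,"dz":138,"fingers":60},{"ax":0,"ay":0,"az":0,"dx":1,"dy":0.5,"dz":138,"fingers":60}]'
python3 - <<'E'
from h import *
to(.509,-.1577,.088,-176.4)
w=cam("wrist","w2"); s=cam("scene"); crop(s,290,200,140,100,5,"s2")
E
```

```text
clock: 4.15
tool_pos: [0.5094, -0.1586, 0.0891]
orientation: [-180.0, 0.0, -176.4]
force: [-0.1, -0.2, 0.3]
opening: 0.0599
d [0.4 0.9 1.1] a [-0.01  0.05 -0.  ]
```

View pics/w2.png

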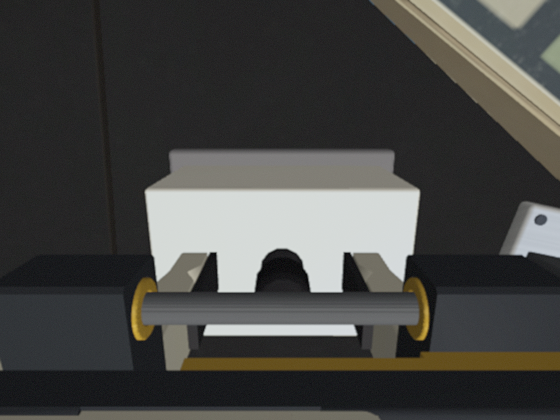

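View pics/s2.png

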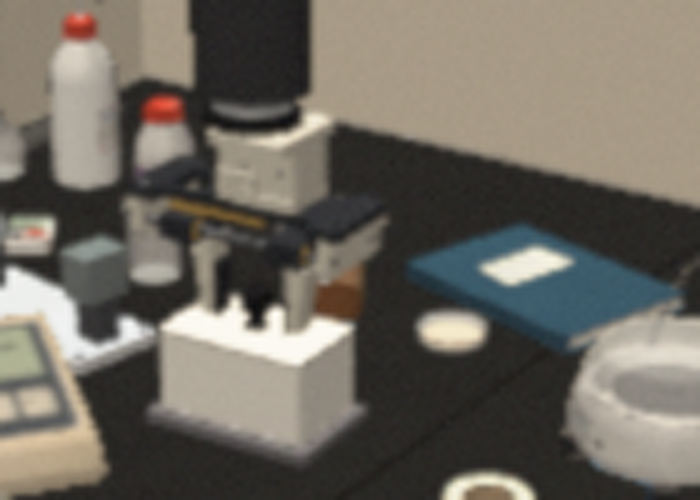

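The knob at (282,280) sits centred between the fingers (215 and 345). Closing now.

```bash
python3 -m inch '[{"ax":0,"ay":0,"az":0,"dx":0,"dy":0.5,"dz":0,"fingers":40},{"ax":0,"ay":0,"az":0,"dx":0,"dy":0.5,"dz":0,"fingers":30},{"ax":0,"ay":0,"az":0,"dx":0,"dy":0.5,"dz":0,"fingers":15},{"ax":0,"ay":0,"az":0,"dx":0,"dy":0.5,"dz":0,"fingers":15},{"ax":0,"ay":0,"az":0,"dx":0,"dy":0.5,"dz":0,"fingers":15},{"ax":0,"ay":0,"az":0,"dx":0,"dy":0.5,"dz":0,"fingers":15}]'
```

```text
clock: 5.0
tool_pos: [0.509, -0.1579, 0.0886]
orientation: [180.0, 0.0, -176.4]
force: [-0.2, 0.9, 0.1]
opening: 0.0237
```

```bash
python3 -m inch '[{"ax":0,"ay":0,"az":0,"dx":0,"dy":0,"dz":-3,"fingers":15},{"ax":0,"ay":0,"az":0,"dx":0,"dy":0,"dz":-10,"fingers":15},{"ax":0,"ay":0,"az":0,"dx":0,"dy":0,"dz":-20,"fingers":15},{"ax":0,"ay":0,"az":0,"dx":0,"dy":0,"dz":-30,"fingers":15},{"ax":0,"ay":0,"az":0,"dx":0,"dy":0,"dz":-40,"fingers":15},{"ax":0,"ay":0,"az":0,"dx":0,"dy":0,"dz":-40,"fingers":15}]'
python3 - <<'E'
from h import *
s=cam("scene"); crop(s,290,200,140,100,5,"s3"); w=cam("wrist","w3")
E
```

```text
clock: 5.75
tool_pos: [0.5097, -0.1579, 0.1297]
orientation: [-180.0, 0.1, -176.4]
force: [-0.5, -0.0, -1.9]
opening: 0.0235
```

View pics/s3.png

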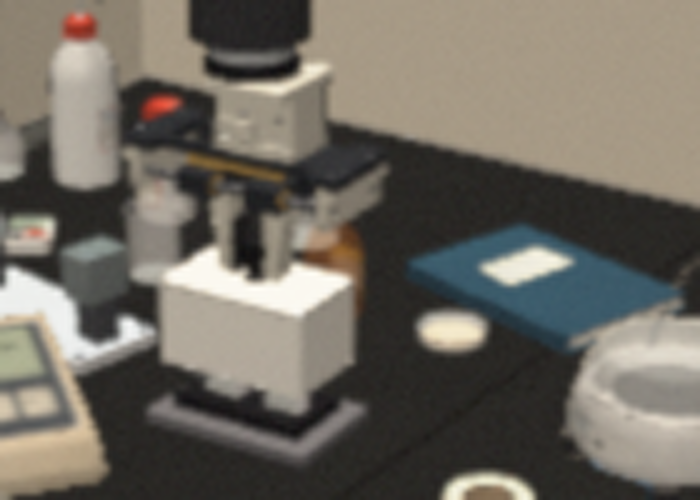

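View pics/w3.png

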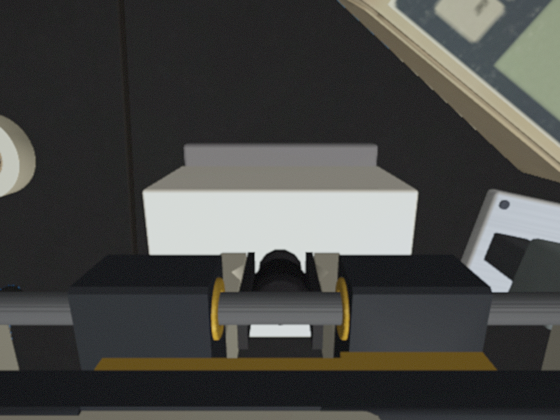

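The cover hangs level, and the scene crop shows the black block and cell bottoms below it. I'll raise it further and then move it ahead (+x).

```bash
python3 -m inch '[{"ax":0,"ay":0,"az":0,"dx":0,"dy":0,"dz":-12,"fingers":15},{"ax":0,"ay":0,"az":0,"dx":0,"dy":0,"dz":-26,"fingers":15},{"ax":0,"ay":0,"az":0,"dx":0,"dy":0,"dz":-42,"fingers":15},{"ax":0,"ay":0,"az":0,"dx":0,"dy":0,"dz":-52,"fingers":15},{"ax":0,"ay":0,"az":0,"dx":0,"dy":0,"dz":-56,"fingers":15},{"ax":0,"ay":0,"az":0,"dx":0,"dy":0,"dz":-56,"fingers":15}]'
python3 - <<'E'
from h import *
t=cam("top"); print("bottle cap",onz(t,(257.5,133.7),.109),"petri",onz(t,(295.75,136.5),.013))
crop(t,280,190,180,140,4,"t4"); s=cam("scene"); crop(s,290,200,140,100,5,"s4")
to(.642,-.18,.185,-176.4)
E
```

```text
clock: 6.6
tool_pos: [0.509, -0.1579, 0.1847]
orientation: [180.0, 0.0, -176.4]
force: [0.5, -0.9, -0.9]
opening: 0.0237
bottle cap [ 0.71412806 -0.08696389  0.109     ] petri [ 0.73240468 -0.2013737   0.013     ]
d [-131.6  -30.5   -1. ] a [ 0.01 -0.05  0.  ]
```

View pics/s4.png

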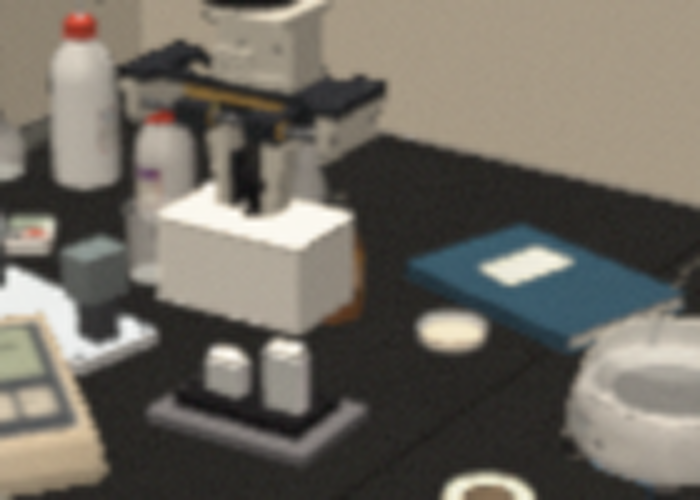

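View pics/t4.png

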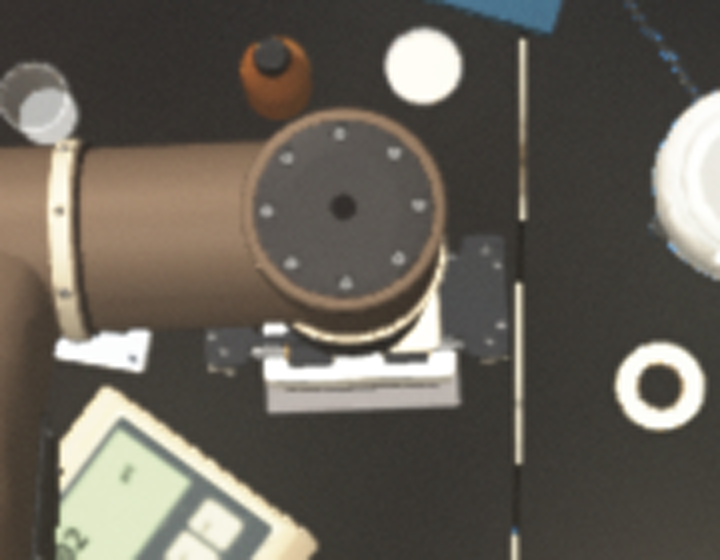

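The tall cell stands in the -y pocket (scene crop 287,375) and the short one in the +y pocket (228,370). The way ahead is clear, so I'm moving over.

```bash
python3 -m inch '[{"ax":0,"ay":0,"az":0,"dx":-8,"dy":-2,"dz":-3,"fingers":15},{"ax":0,"ay":0,"az":0,"dx":-28,"dy":-9,"dz":-3,"fingers":15},{"ax":0,"ay":0,"az":0,"dx":-52,"dy":-16,"dz":-3,"fingers":15},{"ax":0,"ay":0,"az":0,"dx":-78,"dy":-24,"dz":-3,"fingers":15},{"ax":0,"ay":0,"az":0,"dx":-102,"dy":-31,"dz":-3,"fingers":15},{"ax":0,"ay":0,"az":0,"dx":-120,"dy":-37,"dz":-3,"fingers":15},{"ax":0,"ay":0,"az":0,"dx":-132,"dy":-40,"dz":-3,"fingers":15},{"ax":0,"ay":0,"az":0,"dx":-132,"dy":-40,"dz":-3,"fingers":15}]'
python3 - <<'E'
from h import *
to(.642,-.19,.0766,-176.4)
w=cam("wrist","w5"); s=cam("scene"); crop(s,290,190,140,100,5,"s5")
E
```

```text
clock: 7.7
tool_pos: [0.6437, -0.1896, 0.1867]
orientation: [180.0, -0.1, -176.4]
force: [-0.6, -0.5, -2.2]
opening: 0.0237
d [  1.6  -0.3 110.1] a [ 0.   -0.06 -0.  ]
```

View pics/s5.png

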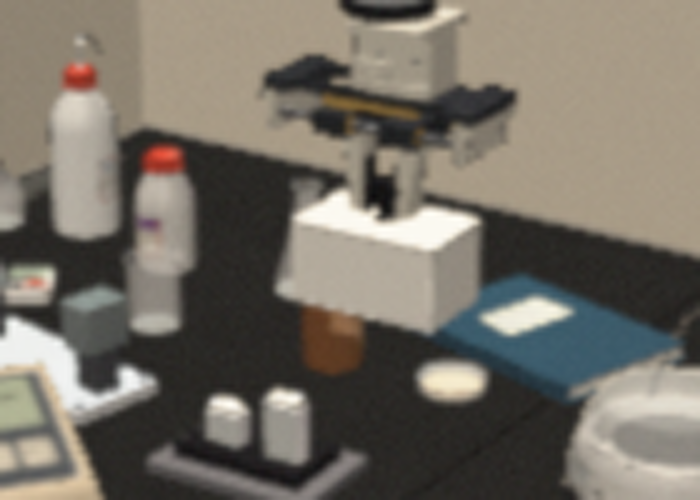

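View pics/w5.png

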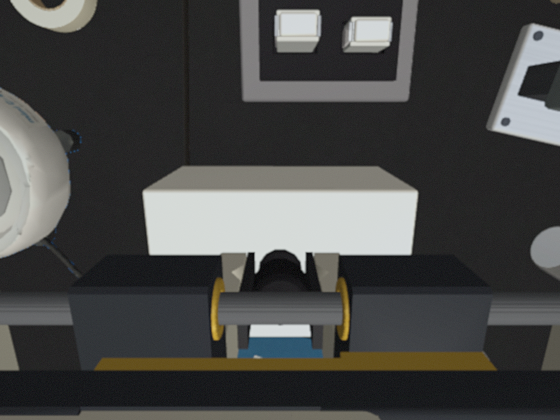

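```bash
python3 -m inch '[{"ax":0,"ay":0,"az":0,"dx":1.5,"dy":0,"dz":15,"fingers":15},{"ax":0,"ay":0,"az":0,"dx":1.5,"dy":0,"dz":38,"fingers":15},{"ax":0,"ay":0,"az":0,"dx":1.5,"dy":0,"dz":64,"fingers":15},{"ax":0,"ay":0,"az":0,"dx":1.5,"dy":0,"dz":85,"fingers":15},{"ax":0,"ay":0,"az":0,"dx":1.5,"dy":0,"dz":98,"fingers":15},{"ax":0,"ay":0,"az":0,"dx":1.5,"dy":0,"dz":104,"fingers":15},{"ax":0,"ay":0,"az":0,"dx":1.5,"dy":0,"dz":105,"fingers":15},{"ax":0,"ay":0,"az":0,"dx":1.5,"dy":0,"dz":105,"fingers":15}]'; python3 -m inch '[{"ax":0,"ay":0,"az":0,"dx":0,"dy":0,"dz":1,"fingers":15},{"ax":0,"ay":0,"az":0,"dx":0,"dy":0,"dz":2,"fingers":15},{"ax":0,"ay":0,"az":0,"dx":0,"dy":0,"dz":3,"fingers":15},{"ax":0,"ay":0,"az":0,"dx":0,"dy":0,"dz":3,"fingers":15}]'
```

```text
clock: 8.8
tool_pos: [0.6422, -0.1897, 0.0833]
orientation: [-180.0, 0.1, -176.4]
force: [0.9, -0.3, -1.7]
opening: 0.0238
clock: 9.3
tool_pos: [0.6417, -0.1896, 0.0794]
orientation: [180.0, -0.0, -176.4]
force: [0.4, 0.5, -1.5]
opening: 0.0236
```

```bash
python3 -m inch '[{"ax":0,"ay":0,"az":0,"dx":0,"dy":0,"dz":1,"fingers":15},{"ax":0,"ay":0,"az":0,"dx":0,"dy":0,"dz":1.6,"fingers":15},{"ax":0,"ay":0,"az":0,"dx":0,"dy":0,"dz":1.6,"fingers":15}]'; python3 -m inch '[{"ax":0,"ay":0,"az":0,"dx":0,"dy":0,"dz":0.5,"fingers":15},{"ax":0,"ay":0,"az":0,"dx":0,"dy":0,"dz":1,"fingers":15},{"ax":0,"ay":0,"az":0,"dx":0,"dy":0,"dz":1,"fingers":15}]'
```

```text
clock: 9.68
tool_pos: [0.6417, -0.1896, 0.0779]
orientation: [180.0, -0.0, -176.4]
force: [1.0, 0.1, -0.3]
opening: 0.0239
clock: 10.05
tool_pos: [0.6417, -0.1896, 0.0769]
orientation: [180.0, -0.0, -176.4]
force: [0.5, -0.6, -2.1]
opening: 0.0236
```

```bash
python3 -m inch '[{"ax":0,"ay":0,"az":0,"dx":0,"dy":0,"dz":0.5,"fingers":15},{"ax":0,"ay":0,"az":0,"dx":0,"dy":0,"dz":0.5,"fingers":15}]'; python3 -m inch '[{"ax":0,"ay":0,"az":0,"dx":0,"dy":0,"dz":0.4,"fingers":15},{"ax":0,"ay":0,"az":0,"dx":0,"dy":0,"dz":0.4,"fingers":15}]';python3 - <<'E'
from h import *
s=cam("scene"); crop(s,310,200,140,100,5,"s6"); w=cam("wrist","w6")
E
```

```text
clock: 10.3
tool_pos: [0.6419, -0.1897, 0.0766]
orientation: [-180.0, 0.0, -176.4]
force: [-0.1, -0.3, -0.3]
opening: 0.024
clock: 10.55
tool_pos: [0.6419, -0.1897, 0.0766]
orientation: [-180.0, 0.0, -176.4]
force: [-2.0, 0.9, 4.8]
opening: 0.0237
```

View pics/s6.png

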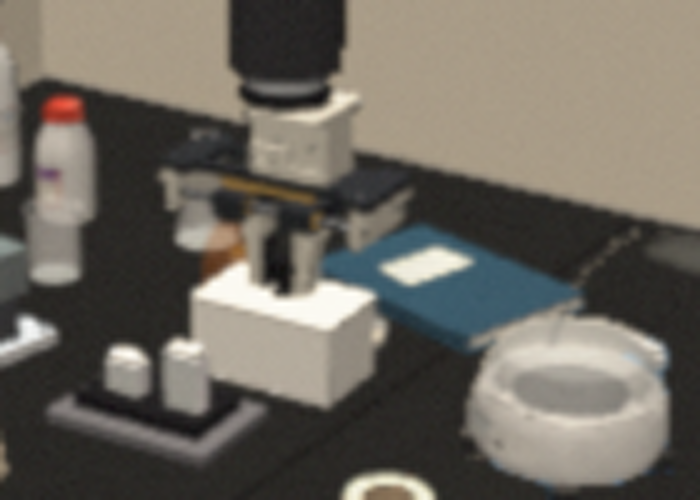

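The rim is down: contact force is 4.8 N and the TCP is at the expected 76.6 mm. Releasing and rising.

```bash
python3 -m inch '[{"ax":0,"ay":0,"az":0,"dx":0,"dy":0,"dz":-0.5,"fingers":30},{"ax":0,"ay":0,"az":0,"dx":0,"dy":0,"dz":-0.5,"fingers":45},{"ax":0,"ay":0,"az":0,"dx":0,"dy":0,"dz":-0.5,"fingers":60},{"ax":0,"ay":0,"az":0,"dx":0,"dy":0,"dz":-0.5,"fingers":60},{"ax":0,"ay":0,"az":0,"dx":0,"dy":0,"dz":-0.5,"fingers":60}]'; python3 -m inch '[{"ax":0,"ay":0,"az":0,"dx":0,"dy":0,"dz":-15,"fingers":60},{"ax":0,"ay":0,"az":0,"dx":0,"dy":0,"dz":-45,"fingers":60},{"ax":0,"ay":0,"az":0,"dx":0,"dy":0,"dz":-85,"fingers":60},{"ax":0,"ay":0,"az":0,"dx":0,"dy":0,"dz":-125,"fingers":60},{"ax":0,"ay":0,"az":0,"dx":0,"dy":0,"dz":-145,"fingers":60},{"ax":0,"ay":0,"az":0,"dx":0,"dy":0,"dz":-145,"fingers":60}]'
python3 - <<'E'
from h import *
s=cam("scene"); crop(s,310,210,140,100,5,"s7"); w=cam("wrist","w7")
for n in ("tall_cell_center","short_cell_center","cell_box"):
    for c,q in (("wrist",w),("scene",s)):
        for x in landmark_of(n,c)[:2]: print(n,c,x["score"],x["position"],np.round(onz(q,x["position"],{"t":.042,"s":.032,"c":0}[n[0]]),4))
E
```

```text
clock: 11.28
tool_pos: [0.6418, -0.1896, 0.0765]
orientation: [180.0, -0.0, -176.4]
force: [0.3, -0.6, -0.0]
opening: 0.0588
clock: 12.02
tool_pos: [0.6429, -0.1898, 0.2249]
orientation: [-180.0, 0.3, -176.4]
force: [0.5, -0.1, -0.4]
opening: 0.06
tall_cell_center wrist 0.85 [295.6, 43.9] [ 0.5128 -0.1838  0.042 ]
tall_cell_center scene 0.69 [278.9, 228.8] [ 0.4968 -0.2081  0.042 ]
short_cell_center wrist 0.56 [357.8, 41.9] [ 0.5062 -0.1279  0.032 ]
short_cell_center scene 0.59 [264.6, 226.6] [ 0.4956 -0.1387  0.032 ]
cell_box wrist 0.68 [322.5, 48.2] [ 0.5086 -0.1558  0.    ]
cell_box scene 0.81 [378.1, 277.6] [ 0.4637 -0.6391  0.    ]
cell_box scene 0.76 [272.8, 234.2] [ 0.5111 -0.1674  0.    ]
```

View pics/s7.png

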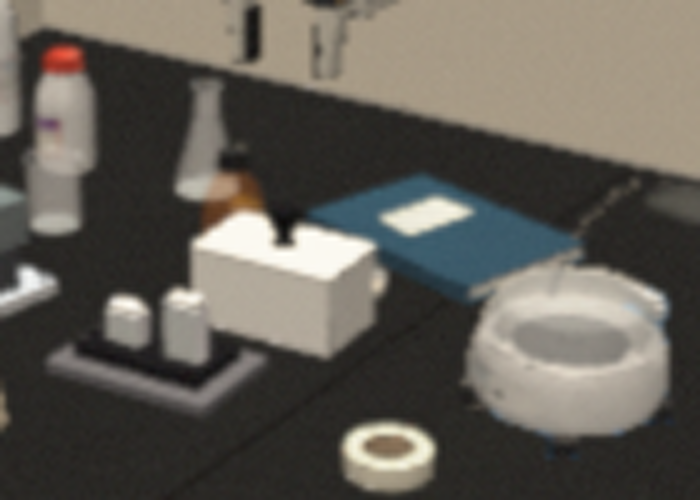

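View pics/w7.png

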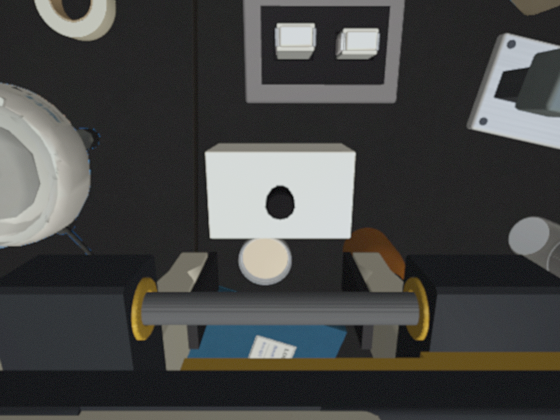

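The cover stands flat on the worktop, with its knob at wrist (281,203). The box is clear, with the tall cell at (295,42) and the short one at (358,43). Next I need the joint state for the 90° turn.

Run:
```python
from h import *
print(get_obs()["joint_pos"])
to(.5124,-.185,.225,-86.5); to(.5124,-.185,.225,93.5)
```

```text
[ 1.92195398e-01  2.02226244e+01 -5.62760838e-01 -3.02297888e-03
 -6.92928946e+01 -8.65876496e+01]
d [128.6  12.7  -4.1] a [ 7.00e-02 -6.00e-02 -8.99e+01]
d [128.6  12.7  -4.1] a [-6.00e-02 -7.00e-02  9.01e+01]
```

```bash
python3 -m inch '[{"ax":0,"ay":0,"az":-8,"dx":10,"dy":1,"dz":0,"fingers":60},{"ax":0,"ay":0,"az":-18,"dx":25,"dy":2,"dz":0,"fingers":60},{"ax":0,"ay":0,"az":-28,"dx":45,"dy":4,"dz":0,"fingers":60},{"ax":0,"ay":0,"az":-38,"dx":65,"dy":6,"dz":0,"fingers":60},{"ax":0,"ay":0,"az":-48,"dx":85,"dy":8,"dz":0,"fingers":60},{"ax":0,"ay":0,"az":-58,"dx":100,"dy":10,"dz":0,"fingers":60},{"ax":0,"ay":0,"az":-68,"dx":115,"dy":12,"dz":0,"fingers":60},{"ax":0,"ay":0,"az":-78,"dx":125,"dy":13,"dz":0,"fingers":60}]'; python3 -c "
from h import *
to(.5124,-.185,.225,-86.5)"
```

```text
clock: 13.42
tool_pos: [0.5155, -0.1845, 0.2214]
orientation: [180.0, -0.0, -98.1]
force: [0.4, 0.4, -0.3]
opening: 0.0602
d [ 0.9  3.  -3.6] a [  0.02  -0.   -11.57]
```

```bash
python3 -m inch '[{"ax":0,"ay":0,"az":-8,"dx":1,"dy":-2,"dz":0,"fingers":60},{"ax":0,"ay":0,"az":-11.6,"dx":1,"dy":-3,"dz":0,"fingers":60},{"ax":0,"ay":0,"az":-11.6,"dx":1,"dy":-3,"dz":0,"fingers":60}]'
python3 - <<'E'
from h import *
w=cam("wrist","w8"); t=cam("top"); 
for x in landmark_of("tall_cell_center","wrist")[:2]+landmark_of("short_cell_center","wrist")[:1]: print(x["score"],x["position"],np.round(onz(w,x["position"],.042),4))
to(.5124,-.185,.225,-86.5)
c=np.array([.5124,-.185]);a=np.deg2rad(3.5);R=np.array([[np.cos(a),-np.sin(a)],[np.sin(a),np.cos(a)]])
for z,hx,hy in ((.074,.0075,.013),(.068,.010,.016)):
  P=[np.r_[c+R@[sx*hx,sy*hy],z] for sx,sy in ((1,1),(1,-1),(-1,-1),(-1,1))]; print(z,np.round(proj(w,P),1).tolist())
crop(w,280,210,160,110,5,"w8c")
print("crop origin",280-80,210-55)
E
```

```text
clock: 13.8
tool_pos: [0.519, -0.1859, 0.2213]
orientation: [180.0, 0.0, -86.8]
force: [0.1, -0.6, 0.3]
opening: 0.0602
0.95 [293.3, 189.9] [ 0.5052 -0.1851  0.042 ]
0.88 [288.6, 239.9] [ 0.5066 -0.1332  0.042 ]
d [-1.3  6.5 -3.5] a [ 0.01  0.   -0.36]
0.074 [[278.1, 211.9], [277.9, 183.4], [295.1, 183.3], [294.9, 211.8]]
0.068 [[275.4, 213.2], [275.1, 178.7], [297.6, 178.5], [297.3, 213.1]]
crop origin 200 155
```

View pics/w8.png

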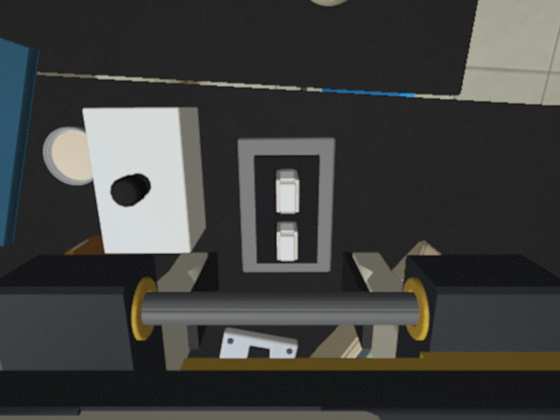

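View pics/w8c.png

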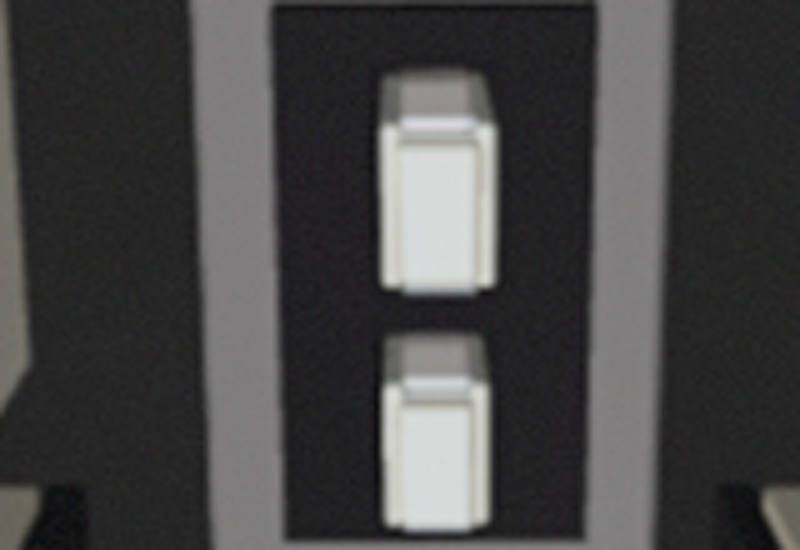

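The tall cell's top edge spans columns 276–299.6 and rows 179–213, which puts it at about x=0.511, y=-0.185, agreeing with the box fit. I'll go down part-way, aligned.

```bash
python3 -m inch '[{"ax":0,"ay":0,"az":-0.3,"dx":-1,"dy":8,"dz":20,"fingers":60},{"ax":0,"ay":0,"az":-0.3,"dx":-1,"dy":8,"dz":55,"fingers":60},{"ax":0,"ay":0,"az":-0.3,"dx":-1,"dy":8,"dz":85,"fingers":60},{"ax":0,"ay":0,"az":-0.3,"dx":-1,"dy":8,"dz":105,"fingers":60},{"ax":0,"ay":0,"az":-0.3,"dx":-1,"dy":8,"dz":115,"fingers":60},{"ax":0,"ay":0,"az":-0.3,"dx":-1,"dy":8,"dz":115,"fingers":60}]'
python3 - <<'E'
from h import *
w=cam("wrist","w9")
to(.511,-.185,.030,-86.5)
p,R=tool()
c=np.array([.511,-.185]);a=np.deg2rad(3.5);R=np.array([[np.cos(a),-np.sin(a)],[np.sin(a),np.cos(a)]])
for z,hx,hy in ((.074,.0075,.013),(.068,.010,.016)):
  P=[np.r_[c+R@[sx*hx,sy*hy],z] for sx,sy in ((1,1),(1,-1),(-1,-1),(-1,1))]; print(z,np.round(proj(w,P),1).tolist())
crop(w,280,230,160,110,5,"w9c")
print("crop origin",280-80,230-55)
E
```

```text
clock: 14.75
tool_pos: [0.5108, -0.1854, 0.1063]
orientation: [179.9, -0.0, -86.5]
force: [0.0, 0.7, 2.0]
opening: 0.0599
d [-0.5  0.3 77. ] a [-0.02 -0.01  0.  ]
0.074 [[265.5, 266.1], [264.9, 223.9], [291.5, 223.9], [291.1, 266.1]]
0.068 [[261.8, 266.4], [261.0, 215.7], [295.6, 215.7], [294.9, 266.4]]
crop origin 200 175
```

View pics/w9.png

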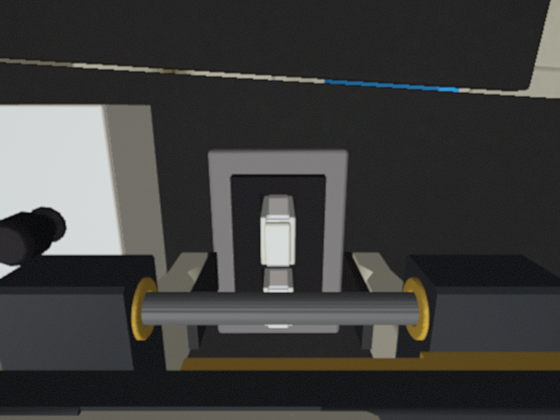

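View pics/w9c.png

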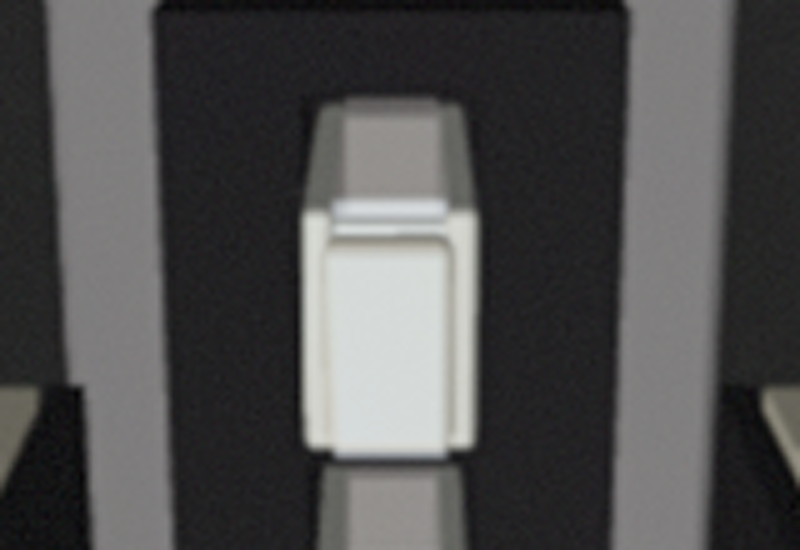

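The top edges (columns 260–296, rows 217–265) match the prediction to about 1 px. Descending around the cell.

```bash
python3 -m inch '[{"ax":0,"ay":0,"az":0,"dx":-0.5,"dy":0,"dz":15,"fingers":60},{"ax":0,"ay":0,"az":0,"dx":-0.5,"dy":0,"dz":35,"fingers":60},{"ax":0,"ay":0,"az":0,"dx":-0.5,"dy":0,"dz":53,"fingers":60},{"ax":0,"ay":0,"az":0,"dx":-0.5,"dy":0,"dz":66,"fingers":60},{"ax":0,"ay":0,"az":0,"dx":-0.5,"dy":0,"dz":74,"fingers":60},{"ax":0,"ay":0,"az":0,"dx":-0.5,"dy":0,"dz":76,"fingers":60},{"ax":0,"ay":0,"az":0,"dx":-0.5,"dy":0,"dz":76,"fingers":60}]'
python3 - <<'E'
from h import *
w=cam("wrist","w10");s=cam("scene"); crop(s,285,215,120,90,6,"s10")
to(.511,-.185,.030,-86.5)
E
```

```text
clock: 15.68
tool_pos: [0.5112, -0.1849, 0.0308]
orientation: [-180.0, -0.0, -86.5]
force: [-0.2, -0.0, 0.3]
opening: 0.0603
d [0.1 0.4 1.1] a [-0.05 -0.01  0.01]
```

View pics/w10.png

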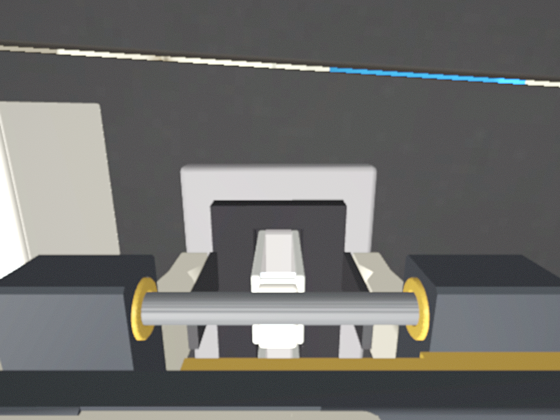

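View pics/s10.png

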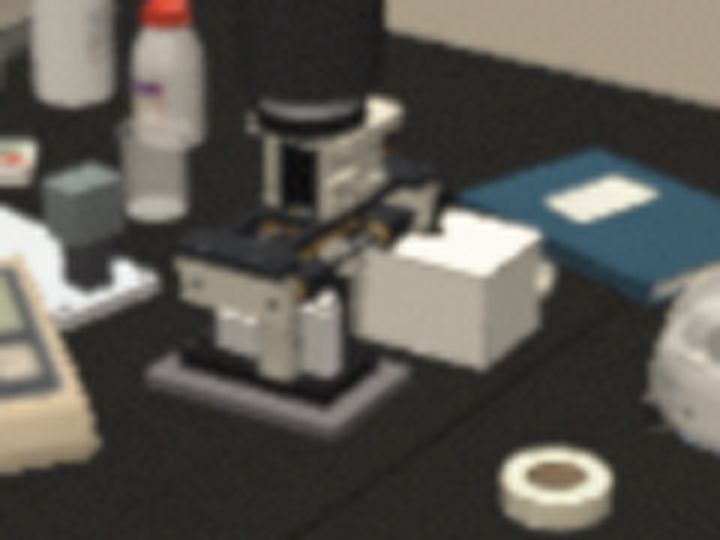

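The cell's top at (278,290) lies centred between the fingers. Closing on the frosted faces.

```bash
python3 -m inch '[{"ax":0,"ay":0,"az":0,"dx":0,"dy":0,"dz":0,"fingers":45},{"ax":0,"ay":0,"az":0,"dx":0,"dy":0,"dz":0,"fingers":32},{"ax":0,"ay":0,"az":0,"dx":0,"dy":0,"dz":0,"fingers":25},{"ax":0,"ay":0,"az":0,"dx":0,"dy":0,"dz":0,"fingers":22},{"ax":0,"ay":0,"az":0,"dx":0,"dy":0,"dz":0,"fingers":12},{"ax":0,"ay":0,"az":0,"dx":0,"dy":0,"dz":0,"fingers":12},{"ax":0,"ay":0,"az":0,"dx":0,"dy":0,"dz":0,"fingers":12}]'; python3 -m inch '[{"ax":0,"ay":0,"az":0,"dx":0,"dy":0,"dz":-3,"fingers":12},{"ax":0,"ay":0,"az":0,"dx":0,"dy":0,"dz":-10,"fingers":12},{"ax":0,"ay":0,"az":0,"dx":0,"dy":0,"dz":-20,"fingers":12},{"ax":0,"ay":0,"az":0,"dx":0,"dy":0,"dz":-35,"fingers":12},{"ax":0,"ay":0,"az":0,"dx":0,"dy":0,"dz":-55,"fingers":12},{"ax":0,"ay":0,"az":0,"dx":0,"dy":0,"dz":-75,"fingers":12},{"ax":0,"ay":0,"az":0,"dx":0,"dy":0,"dz":-90,"fingers":12},{"ax":0,"ay":0,"az":0,"dx":0,"dy":0,"dz":-90,"fingers":12}]'
python3 - <<'E'
from h import *
w=cam("wrist","w11");s=cam("scene"); crop(s,285,205,120,90,6,"s11")
E
```

```text
clock: 16.65
tool_pos: [0.511, -0.1849, 0.0306]
orientation: [-180.0, -0.0, -86.5]
force: [-0.5, 0.4, 1.1]
opening: 0.0199
clock: 17.65
tool_pos: [0.5118, -0.1849, 0.1221]
orientation: [-179.8, -0.0, -86.5]
force: [-0.8, -0.1, -1.5]
opening: 0.0196
```

View pics/w11.png

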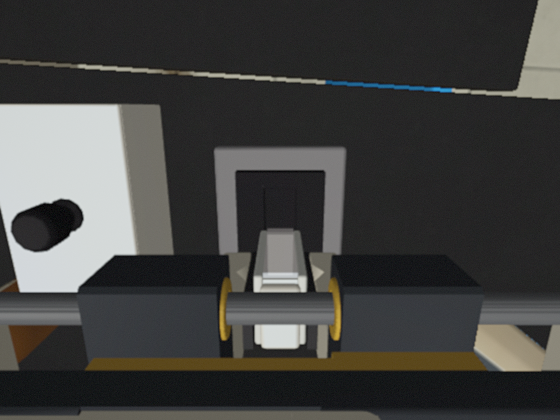

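View pics/s11.png

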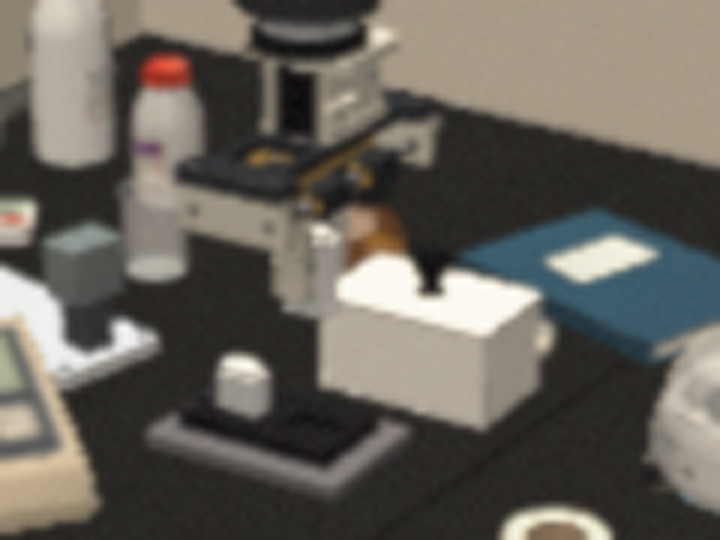

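The tall cell is up, its pocket is empty, and the short cell is still in place. Lifting on and moving over the bench.

Run:
```python
from h import *
print(get_obs()["joint_pos"]); to(.547,.109,.2,-98.4)
```

```text
[ 7.76875109e-01  1.36971767e+01 -2.42149327e+01 -2.14339815e-02
 -5.20953803e+01  2.72835544e+00]
d [-291.   -54.1  -79.6] a [1.000e-02 2.000e-02 1.189e+01]
```

```bash
python3 -m inch '[{"ax":0,"ay":0,"az":0,"dx":0,"dy":0,"dz":-15,"fingers":12},{"ax":0,"ay":0,"az":0,"dx":0,"dy":0,"dz":-38,"fingers":12},{"ax":0,"ay":0,"az":0,"dx":0,"dy":0,"dz":-60,"fingers":12},{"ax":0,"ay":0,"az":0,"dx":-8,"dy":-2,"dz":-74,"fingers":12},{"ax":0,"ay":0,"az":1,"dx":-25,"dy":-5,"dz":-80,"fingers":12},{"ax":0,"ay":0,"az":2,"dx":-50,"dy":-10,"dz":-80,"fingers":12},{"ax":0,"ay":0,"az":4,"dx":-80,"dy":-16,"dz":-80,"fingers":12},{"ax":0,"ay":0,"az":5,"dx":-115,"dy":-22,"dz":-80,"fingers":12}]'; python3 -c "
from h import *
to(.547,.109,.2,-98.4)"
```

```text
clock: 18.75
tool_pos: [0.5258, -0.0676, 0.2005]
orientation: [180.0, -0.0, -91.6]
force: [-0.4, 0.3, -0.0]
opening: 0.02
d [-177.1  -16.4    0.5] a [ 0.03 -0.01  6.83]
```

```bash
python3 -m inch '[{"ax":0,"ay":0,"az":1,"dx":-35,"dy":-3,"dz":0,"fingers":12},{"ax":0,"ay":0,"az":2,"dx":-70,"dy":-6,"dz":0,"fingers":12},{"ax":0,"ay":0,"az":4,"dx":-105,"dy":-9,"dz":0,"fingers":12},{"ax":0,"ay":0,"az":5,"dx":-135,"dy":-12,"dz":0,"fingers":12},{"ax":0,"ay":0,"az":6,"dx":-158,"dy":-14,"dz":0,"fingers":12},{"ax":0,"ay":0,"az":6.8,"dx":-171,"dy":-16,"dz":0,"fingers":12},{"ax":0,"ay":0,"az":6.8,"dx":-177,"dy":-16.4,"dz":0,"fingers":12},{"ax":0,"ay":0,"az":6.8,"dx":-177,"dy":-16.4,"dz":0,"fingers":12}]'
python3 - <<'E'
from h import *
to(.547,.109,.2,-98.4)
w=cam("wrist","w12");s=cam("scene"); crop(s,235,190,120,90,6,"s12")
for c,q in (("wrist",w),("scene",s)):
    for n,z in (("bench",0),("beam_mid",.075)):
        for x in landmark_of(n,c)[:2]: print(c,n,x["score"],x["position"],np.round(onz(q,x["position"],z),4))
E
```

```text
clock: 19.75
tool_pos: [0.5468, 0.1077, 0.2005]
orientation: [180.0, -0.0, -98.3]
force: [0.2, 0.9, -0.6]
opening: 0.0198
d [-1.4 -0.   0.5] a [ 0.02 -0.01  0.13]
wrist bench 0.59 [282.3, 182.3] [0.5434 0.1064 0.    ]
wrist beam_mid 0.82 [281.4, 204.4] [0.5451 0.1092 0.075 ]
scene bench 0.6 [229.7, 213.4] [ 0.5601  0.107  -0.    ]
scene bench 0.24 [229.3, 199.0] [0.682 0.219 0.   ]
scene beam_mid 0.76 [225.2, 196.9] [0.5585 0.1265 0.075 ]
```

View pics/w12.png

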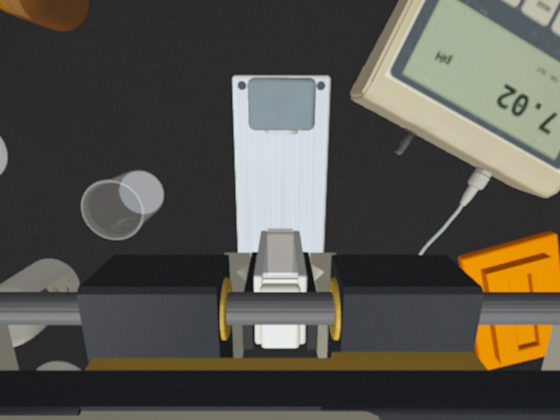

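View pics/s12.png

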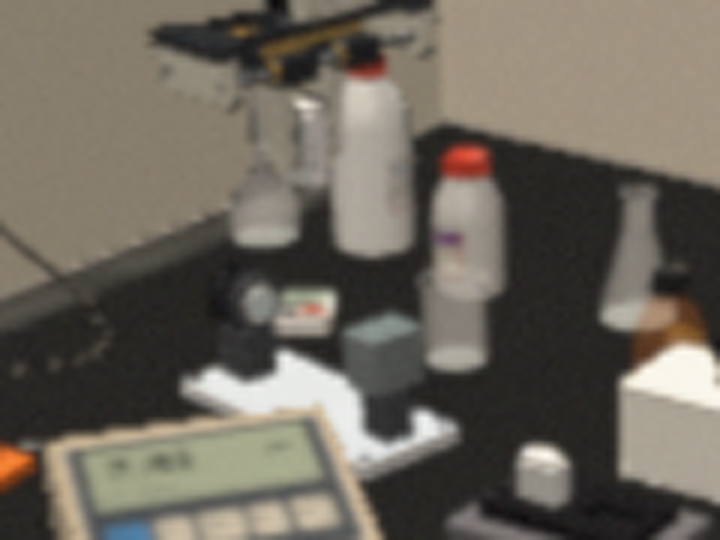

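The wrist view shows the detector at (281,104) and the plate edges at columns about 234 and 329. I'll fit them in world coordinates to check the bench axis.

Run:
```python
from h import *
w=cam("wrist"); g=w["image"].astype(float).mean(2)
def edges(r):
    row=g[r-1:r+2].mean(0); 
    def cr(a,b,up):
        x=np.arange(a,b); v=row[a:b]; lo,hi=v.min(),v.max(); m=(lo+hi)/2
        i=np.where((v[:-1]<m)&(v[1:]>=m))[0][0] if up else np.where((v[:-1]>=m)&(v[1:]<m))[0][-1]
        return x[i]+(m-v[i])/(v[i+1]-v[i])
    return cr(222,246,True),cr(318,340,False)
L=[];R=[]
for r in range(140,240,5):
    a,b=edges(r); L.append(onz(w,(a,r),.014)); R.append(onz(w,(b,r),.014))
L=np.array(L);R=np.array(R)
for E in (L,R):
    p=np.polyfit(E[:,1],E[:,0],1); print("slope deg",np.degrees(np.arctan(p[0])),"x at y=.109",np.polyval(p,.109),"rms",np.std(E[:,0]-np.polyval(p,E[:,1])))
# far edge
for u in (240,281,322):
    col=g[60:100,u-2:u+3].mean(1); m=(col.min()+col.max())/2; i=np.where((col[:-1]<m)&(col[1:]>=m))[0][0]; v=60+i+(m-col[i])/(col[i+1]-col[i]); print("far",v,onz(w,(u,v),.014))
# detector front face (facing lamp) bottom of grey box
crop(w,281,110,130,90,6,"w13c")
# cell centre
p,Rt=tool(); print(p)
for x in landmark_of("tall_cell_center","wrist")[:1]: print(x, proj(w,p-Rt[:,2]*.0114))
```

```text
slope deg 8.435250144904819 x at y=.109 0.5912026734944814 rms 9.11667236436521e-05
slope deg 8.457389449721743 x at y=.109 0.5002831497346991 rms 9.14220888645359e-05
far 75.24383078730905 [ 5.67124412e-01 -2.78097152e-04  1.40000000e-02]
far 74.98090277777777 [0.53027008 0.00490963 0.014     ]
far 75.6058434399118 [0.49352349 0.01084484 0.014     ]
[0.54689372 0.10728905 0.20064631]
{'position': [285.0, 279.8], 'score': 0.78} [[278.32322245 280.67498915]]
```

View pics/w13c.png

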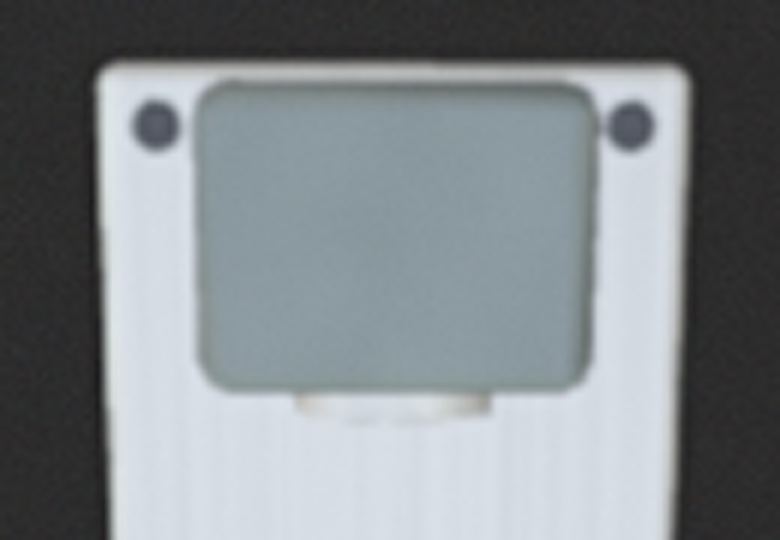

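Wrist gives the bench centre at (0.5457, 0.1088), top gave (0.5467, 0.1094), and the yaw is -8.4 in both. Next I'll check how the cell sits in the grip by reprojecting it.

Run:
```python
from h import *
w=cam("wrist"); p,Rt=tool()
im=np.ascontiguousarray(w["image"][:,:,::-1])
k=5; x0,y0,W,H=200,215,160,120
big=cv2.resize(im[y0:y0+H,x0:x0+W],None,fx=k,fy=k,interpolation=cv2.INTER_CUBIC)
def box(ox=0,oz=-.0114,oy=0):
    c=lambda x,y,z: p+Rt@np.array([ox+x,oy+y,oz+z])
    for z,col in ((-.026,(0,0,255)),(.026,(0,255,0))):
        q=proj(w,[c(x,y,z) for x,y in ((.016,.01),(.016,-.01),(-.016,-.01),(-.016,.01))])
        print(z,np.round(q,1).tolist())
        q=((q+.5-[x0,y0])*k).astype(np.int32); cv2.polylines(big,[q],True,col,1)
box()
cv2.imwrite("pics/w14.png",big)
```

```text
-0.026 [[304.7, 274.6], [251.3, 274.6], [253.1, 347.4], [303.2, 347.5]]
0.026 [[298.0, 228.8], [259.1, 228.8], [260.1, 284.9], [297.2, 284.9]]
```

View pics/w14.png

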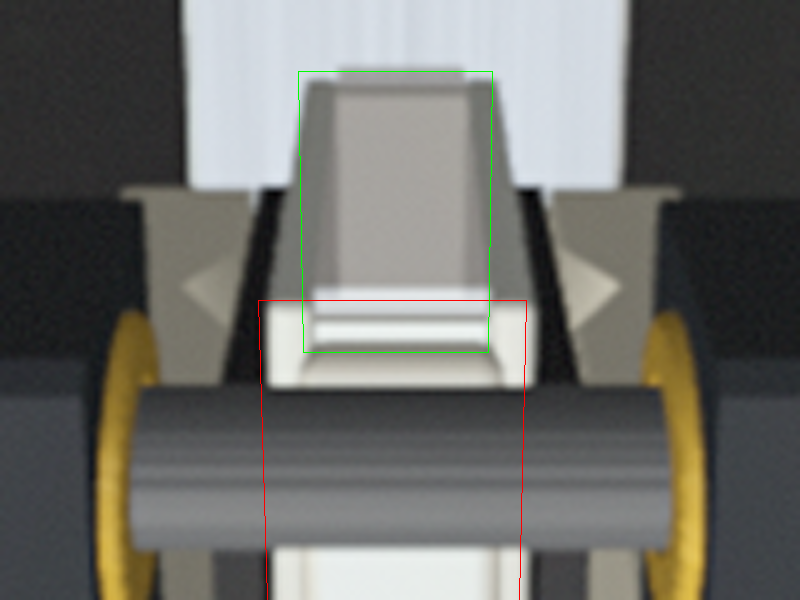

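The cell reprojects within about 0.7 mm sideways. That is a camera bias which also explains the 1 mm difference in x, so the target is TCP (0.5463, 0.109, 0.0636). Descending vertically into the gap.

Run:
```python
from h import *
P=[];
for i in range(4): cam("top"); P.append(tool()[0])
print(np.mean(P,0),np.std(P,0)); 
p=np.mean(P,0); o=get_obs(); R=tool()[1]
print(R.T@(np.array([.5463,.109,.0636])-p)*1000, o["orientation"])
```

```text
[0.54691496 0.10763379 0.20060077] [1.40030090e-05 6.40319214e-05 2.10520801e-05]
[ -1.26310031   0.80355941 137.00078571] [ 1.79999110e+02  2.58375437e-05 -9.82976654e+01]
```

```bash
python3 -m inch '[{"ax":0,"ay":0,"az":0.15,"dx":-1.3,"dy":0.8,"dz":15,"fingers":12},{"ax":0,"ay":0,"az":0.15,"dx":-1.3,"dy":0.8,"dz":40,"fingers":12},{"ax":0,"ay":0,"az":0.15,"dx":-1.3,"dy":0.8,"dz":68,"fingers":12},{"ax":0,"ay":0,"az":0.15,"dx":-1.3,"dy":0.8,"dz":95,"fingers":12},{"ax":0,"ay":0,"az":0.15,"dx":-1.3,"dy":0.8,"dz":117,"fingers":12},{"ax":0,"ay":0,"az":0.15,"dx":-1.3,"dy":0.8,"dz":131,"fingers":12},{"ax":0,"ay":0,"az":0.15,"dx":-1.3,"dy":0.8,"dz":137,"fingers":12},{"ax":0,"ay":0,"az":0.15,"dx":-1.3,"dy":0.8,"dz":137,"fingers":12}]'
python3 - <<'E'
from h import *
w=cam("wrist","w15");s=cam("scene"); crop(s,235,195,120,90,6,"s15"); t=cam("top"); crop(t,240,180,180,140,4,"t15")
P=[]
for i in range(4): cam("top"); P.append(tool()[0])
print(np.mean(P,0),get_obs()["orientation"],get_obs()["force"],get_obs()["opening"])
R=tool()[1]; print(R.T@(np.array([.5463,.109,.0636])-np.mean(P,0))*1000)
E
```

```text
clock: 21.4
tool_pos: [0.5463, 0.1092, 0.0634]
orientation: [180.0, -0.0, -98.4]
force: [-0.0, -1.0, -0.6]
opening: 0.02
[0.5466759  0.10935364 0.06422225] [-1.79957930e+02  3.36046949e-02 -9.84453722e+01] [-0.14869905 -0.08869256  0.55539562] 0.019929629199012228
[0.4053805  0.32034371 0.62177535]
```

View pics/w15.png

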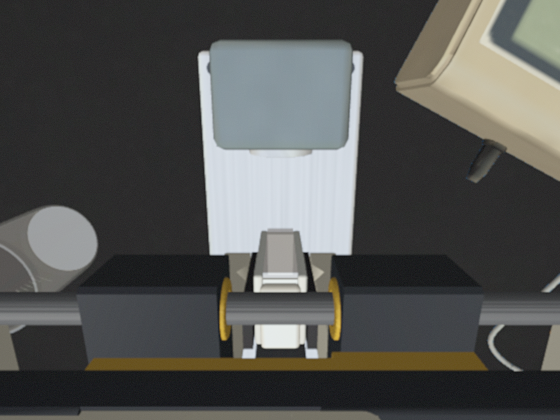

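View pics/s15.png

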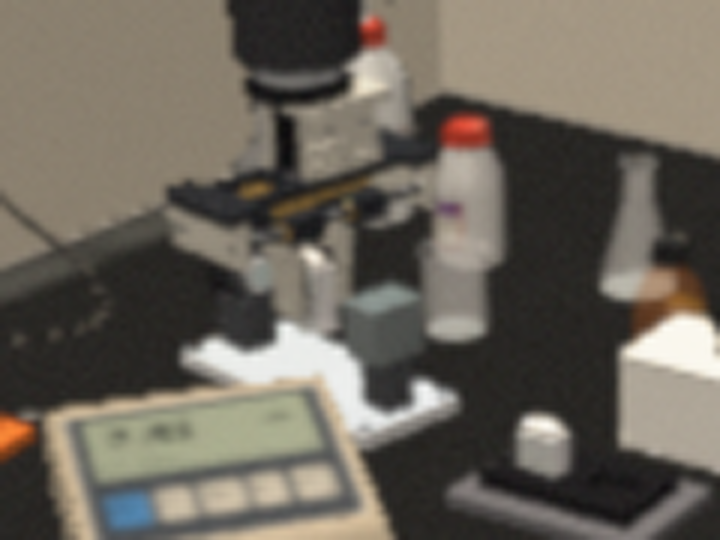

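The cell hangs between the lamp (scene crop 255,290) and the detector (385,325), clear of the plate. One last alignment check against the detector and plate edges.

Run:
```python
from h import *
w=cam("wrist"); t=cam("top"); g=w["image"].astype(float).mean(2); P=[]
for r in range(170,245,8):
    row=g[r-1:r+2].mean(0); out=[]
    for a,b,up in ((195,222,1),(342,368,0)):
        v=row[a:b]; m=(v.min()+v.max())/2
        i=np.where((v[:-1]<m)&(v[1:]>=m))[0][0] if up else np.where((v[:-1]>=m)&(v[1:]<m))[0][-1]
        out.append(onz(w,(a+i+(m-v[i])/(v[i+1]-v[i]),r),.014))
    P.append(np.mean(out,0))
P=np.array(P); f=np.polyfit(P[:,1],P[:,0],1); print("axis yaw",-np.degrees(np.arctan(f[0])),"x@.109",np.polyval(f,.109))
p,R=tool(); q=proj(w,[p+R@np.array([x,y,z-.0114]) for z in (-.026,.026) for x,y in ((.016,.01),(.016,-.01))]); print(np.round(q,1).tolist())
crop(w,280,275,160,120,5,"w16"); print(p)
cv2.imwrite("pics/t16.png",cv2.resize(t["image"][110:250,130:330,::-1],None,fx=4,fy=4,interpolation=cv2.INTER_CUBIC))
for n in ("cover","short_cell_center"):
    for x in landmark_of(n,"top")[:1]: print(n,x["score"],onz(t,x["position"],0 if n=="cover" else .032))
```

```text
axis yaw -8.41420868658413 x@.109 0.5455510896792274
[[304.9, 274.0], [251.5, 274.0], [298.2, 228.4], [259.3, 228.4]]
[0.54643782 0.10921853 0.06387648]
cover 0.75 [ 0.64549955 -0.19125611  0.        ]
short_cell_center 0.4 [ 0.51228852 -0.13280018  0.032     ]
```

View pics/w16.png

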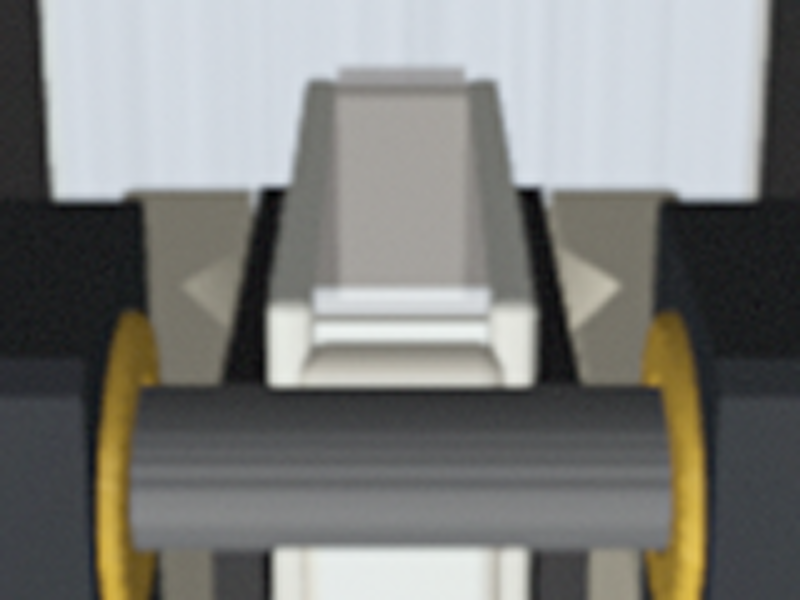

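View pics/t16.png

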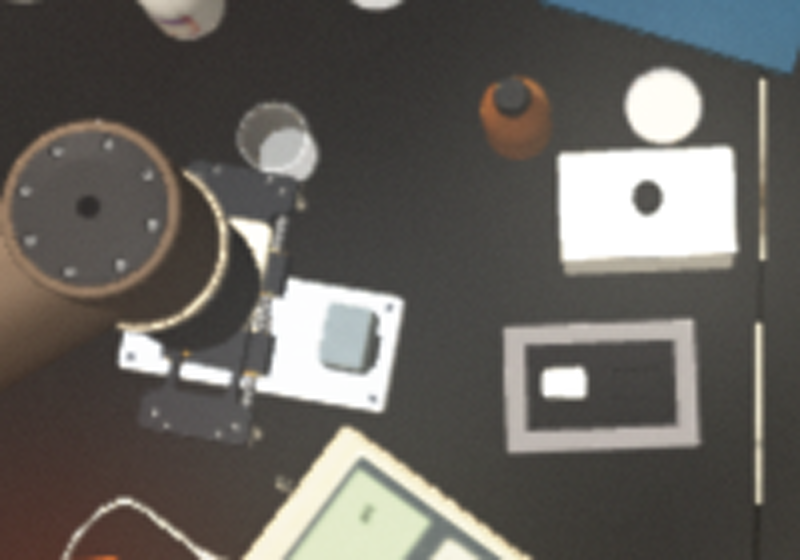

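```bash
python3 -c "
from plant import *
o=get_obs(); print(o['clock'],o['tool_pos'],o['force'],o['opening']); print(close_job())"
```

```text
21.95 [0.5463521  0.10916242 0.06372526] [ 0.00709017  0.0159648  -0.31505161] 0.019832281498291044
the job is handed in; nothing more can be done
None
```

I lifted the cover straight up by its knob (96 mm) and set it flat on the bare worktop ahead of the box. I then gripped the tall cell across its frosted faces and handed the job in at 21.95 s. The cell was still held upright between the lamp and the detector.

**Last checks before hand-in:**
- **Cell position:** by tool reading, the cell's centre is at about (0.5464, 0.1092, 0.075). The beam midpoint I measured is (0.546, 0.109, 0.075), so the cell is within about 1 mm.
- **Squareness:** the cell and the bench axis agree to about 0.1°.
- **Hold:** the fingers stand at 19.8 mm with about 0.3 N of outside force, and the pictures show the cell clear of the plate, lamp and detector.
- **Other items:** the short cell is still in its pocket, the cover stands flat, and I saw nothing else displaced.

**Disagreements:**
- **Bench position:** the wrist and top cameras differ by about 1 mm in x. A roughly 0.7 mm sideways offset of the held cell in the wrist view explained it, so I took a value in between.
- **Scene-camera readings:** the trained network's points from the scene camera were 1–2 cm off for the beam midpoint and cells, so I did not use them.

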